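# Load a reagent rack into the tilted bay

### The arm

A 6-joint arm with a two-finger parallel gripper is mounted at the origin on the work surface. World frame = base frame: x ahead of the robot, y to its left, z up, the work surface at z = 0. Lengths are in mm, angles in rad, forces in N, time in s.
With the tool pointing down it reaches from about 300 to 775 mm from the base axis. Payload 14.6 kg.
Tool frame: the origin (TCP) lies on the centre line of the jaws, within the pads' length; the fingertips stand 22 mm ahead of it and the grasp point (between the pads) lies 3 mm ahead of it (manip.tcp_to_tips is the distance from the TCP to the fingertips, in mm); z points along the fingers, y is the direction in which the jaws open and shut (so a half turn about z gives the same grasp; the last joint's range is limited). The gripper opens to 94 mm and grips with 3 to 60 N. Pads are 16 mm wide; open, the fingers measure 119 mm over their backs; the gripper's body (75 mm by 177 mm) begins 78 mm behind the grasp point.
Start: joints at [-1.385, 0.3, 1.521, -0, 1.321, -0.067], TCP at [137.557, -532.51, 227.446] pointing down, gripper open.
Joint ranges: [-3.03, 3.03], [-0.79, 2.21], [0.23, 2.52], [-1.04, 4.18], [0, 3.07], [-2.55, 2.55]. Speed limits (rad/s): [2.22, 2.22, 2.57, 3.14, 3.14, 3.14].

### API

Orientations are given as [roll, pitch, yaw] about the fixed x, y, z axes, in that order (R = Rz(yaw) Ry(pitch) Rx(roll)).
In Python, from cell import manip, vision, workorder gives the robot as it stands.
- The arm moves only by the tool carry_out, never from a script. Its argument "deltas" is a list of rows, each a list of 3 entries, a list of its own where there are three numbers: the shift along the tool's x, y, z in cm, then the turn about the tool's z in degrees, then the opening, from 0 (shut) to 1 (fully open). A call has 1 to 20 rows; each row shifts and turns the commanded pose from where the row before left it, along the tool's axes as they then stand; what a row does not reach is not made up. A row lasts 1/12 s, in which the tool goes at most 41.7 mm and 7.16 degrees, less where a joint would pass 70% of its speed; a pose out of reach is approached as far as the arm can. A call with a gripper value outside its range is refused whole. The fingers move at their own pace and stop on an object; "grip_force" is the grip in N (left out, the last holds). Time passes only in rows, so rows that do not move let the fingers close. It gives the time, the measured TCP pose, the force and the opening at its end, in the units of the state.
- manip.read_state(): the state, without advancing time (a new reading comes with each control period).
- vision.camera(name): name is "scene" or "top" or "wrist"; returns (picture, depth): 384x512x3 uint8, red, green, blue; 384x512 float32, mm along the optical axis (not along the pixel's ray), 0 where there is no reading.
- vision.calibration(name): a dict with "mtx" (3x3 intrinsics, pixels), "eye" and "orientation" of the camera in the world. Camera axes: x right, y down, z forward; pixel columns grow to the right and rows downward; lengths in mm; the calibration is good to about 2 mm. The wrist camera is an equidistant fisheye: a pixel r from the principal point sees the ray r / f radians off the axis. A picture is of the moment at which its call begins: read the wrist's pose just before it. calibration takes no time and is no camera call; for the wrist camera it gives the pose at the moment of the call.
- workorder.sign_off(): hands the job in, once; it reports no verdict.
The state is a dict: "clock": time; "joints": joint angles; "qd": joint speeds; "effort": joint torques, N m; "eef_pos": TCP position; "eef_rot": TCP orientation; "wrist_force": force on the tool from outside, world axes, zero at the start; "moment": the same for the moment, N m; "finger_gap": finger opening in mm.
Only numpy, scipy, OpenCV 4.12 (cv2) and the standard library are available. Lean on these libraries where they do the work, as an engineer would, in place of code of your own. Each camera call takes 0.05 s, during which the arm holds its last target.

### The job

Load the long ten-vial rack into the tilted reagent bay: press it firmly down onto the pegs of the empty carrier that waits at the foot of the bay, then push the carrier with its rack up the slope so that the carrier's own edge lifts the drop catch, until the catch has fallen shut behind it, and let go. Do not touch the catch with the robot, and leave the short rack, the jar, the bottle and the carton where they stand.

Things in the scene. Friction and masses are not known exactly. Their poses are not given: they have to be found in the camera images.
- bay: Reagent bay, a fixed white wedge (215 x 176 mm, 134 mm high at the back) whose flat grey bed rises at 28 degrees from its front; place and heading vary. Origin: on the bed surface, middle of the front lip's inner face. x runs up the slope in the bed, y across it (left seen from the front), z is the bed's normal. Bed 152 mm wide between side guides 12 mm high; front lip 9 mm high.
- back_stop (a point): Foot of the bay's back stop (17 mm high), mid-width on the bed at bay x = 188 mm. Against it the carrier's origin is at bay x = 151 mm and the catch has room to fall (it falls once the origin is past about 148 mm). Afterwards the carrier may slip back to rest on the catch, at about 145 mm.
- catch (a joint): Drop catch of the bay, a steel finger 8 mm wide and thick on a free cross pin at bay (52, 67, 34) mm, on a bracket 55 mm high on the y = +81 mm guide. 0 = shut against its stop, tip low over the bed; positive (rad) = tip lifted, to 0.8. It falls by its weight (50 g). A carrier pushed up the slope runs under it and lifts it some 0.28 rad until its rear edge has passed the tip.
- catch_tip (a point): Middle of the catch's free end; shut, it lies at bay (106, 67, 4) mm and bars the carrier's way back.
- carrier: Carrier, a loose grey slab 74 mm (x, up the slope) x 148 mm (y) x 16 mm, 0.2 kg, lying on the bed against the front lip at the start (origin at bay x = 37 mm). Origin: centre of its underside; axes as the bay's. On its top four pegs at x = +-10, y = +-42 mm, 9 mm thick, 12 mm high, tapered to 4.4 mm at the tip. Loaded, it takes 5 to 10 N to push up the bed.
- carrier_top (a point): Centre of the carrier's flat top between the pegs, 16 mm above its underside, axes as the carrier's. The underside of the seated rack lies here.
- long_rack: Long rack to load, a white block 44 mm (x) x 112 mm (y) x 40 mm high with ten brown vials in two rows of five, black caps up to 56 mm; 0.3 kg. Upright on the pad, any heading. Origin: centre of its underside, z up. Four square pockets below, 11.4 mm wide, 15 mm deep, at x = +-10, y = +-42 mm, take the pegs; it fits either way round. Grip it across the 44 mm width.
- short_rack: Another white rack, only 78 mm long (44 mm wide, 40 mm high, three larger vials in a row, caps up to 56 mm), on the pad beside the long one, on either side, any heading. Not to be moved. Origin: centre of its underside.
- pad: Fixed desk pad, 240 x 290 mm, upper surface at height 4 mm, under the two racks and the jar; it lies left or right of the bay. Origin at desk height; the pad covers x = -30 to +210 and y = -145 to +145 mm of its frame.
- pot: Small clear jar with lid, 44 mm across, 48 mm high, at the far side of the pad. Not to be moved. Origin: centre of its underside.
- bottle: White disinfectant bottle, 58 mm across, 150 mm high, on the desk between pad and bay, far side. Not to be moved. Origin: centre of its underside.
- carton: White and blue carton, 92 x 56 mm, 46 mm high, on the desk between pad and bay, robot's side. Not to be moved. Origin: centre of its underside.
There are look-alikes about, which are no part of the job. Of the things that look like the carrier, the smaller one is meant.

How it is judged:
By the outcome, as a careful person would: the job done as asked, in the order asked, and still so for the second after the job is handed in, with the robot touching nothing.
It also fails if it takes over 51 s, if anything falls off the work surface, if the arm or the gripper's body presses on something with over 40 N, if the wrist force passes 120 N, or if a joint passes its speed limit or range.

## Working session

There is one attempt and no reset: what is moved stays moved. The work goes in short steps, Python scripts to look and compute and a tool call to move; the robot and the scene stay as the last step left them, time stands still between calls to the robot, and variables do not carry over. Pictures are saved under pics/ and viewed, and the job is handed in when it is done.

Besides the shell and the picture viewer there is one more tool, called after "Request:" as name(argument=value, ...), one argument or row to a line, values as JSON. carry_out: Moves the arm, as the interface text tells. Its arguments: {"type":"object","properties":{"deltas":{"type":"array","items":{"type":"array"}},"grip_force":{"type":"number"}},"required":["deltas"]}

```bash
ls; mkdir -p pics
cat > h.py <<'E'
import numpy as np, cv2
from cell import manip, vision, workorder
from scipy.spatial.transform import Rotation as R
def cal(n):
    c=vision.calibration(n); return c
E
python3 - <<'E'
from h import *
print(manip.read_state())
for n in ("scene","top","wrist"):
    c=vision.calibration(n); print(n,c)
    im,d=vision.camera(n)
    np.savez(f"{n}0.npz",im=im,d=d)
    cv2.imwrite(f"pics/{n}0.png",im[:,:,::-1])
E
```

```text
pics
{'clock': 0.0, 'joints': array([-1.38463176e+00,  3.00485628e-01,  1.52159177e+00,  3.31572110e-05,
        1.32069422e+00, -6.65909352e-02]), 'qd': array([ 0.00086358, -0.00051253,  0.00070604, -0.00198225,  0.00097322,
        0.00042257]), 'effort': array([ 2.50374520e-03, -5.31799436e+01, -3.52736700e+01,  7.08993548e-02,
        2.43677414e-02, -7.89369074e-05]), 'eef_pos': array([ 137.50530345, -532.28603523,  226.8738254 ]), 'eef_rot': array([-3.14041844e+00, -1.10495127e-04,  2.52747216e-01]), 'wrist_force': array([ 0.03212606, -0.10286814,  0.56336812]), 'moment': array([0.04392579, 0.00020163, 0.02849415]), 'finger_gap': 94.17137722423378}
scene {'mtx': array([[440.69703048,   0.        , 255.69886699],
       [  0.        , 440.69703048, 191.09689901],
       [  0.        ,   0.        ,   1.        ]]), 'eye': array([1009.30436449,  795.11078786,  829.05251617]), 'orientation': array([-2.2304669 ,  0.00791503,  2.56007715])}
top {'mtx': array([[421.73163453,   0.        , 255.09984316],
       [  0.        , 421.73163453, 198.53684917],
       [  0.        ,   0.        ,   1.        ]]), 'eye': array([ 412.18985428,   24.05946618, 1072.43740841]), 'orientation': array([-3.06808168e+00, -2.40609983e-03, -1.59031816e+00])}
wrist {'mtx': array([[297.31863964,   0.        , 251.56067345],
       [  0.        , 297.31863964, 195.79645039],
       [  0.        ,   0.        ,   1.        ]]), 'eye': array([ 202.16659671, -515.8118484 ,  384.3884977 ]), 'orientation': array([ 2.90732928e+00,  6.24263745e-04, -1.31822105e+00])}
```

View pics/scene0.png

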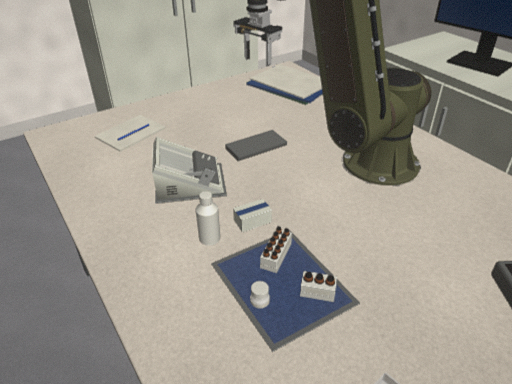

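View pics/top0.png

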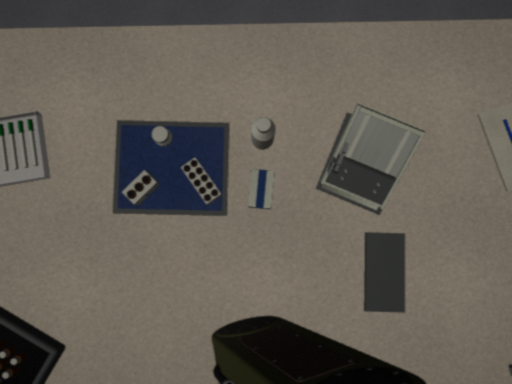

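View pics/wrist0.png

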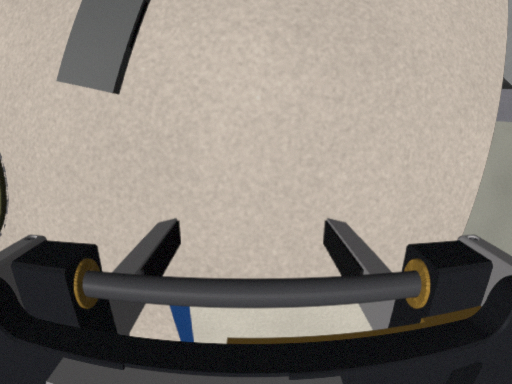

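The scene view shows the ten-vial rack at (277,249), the three-vial rack at (318,287), the jar at (260,294), the bottle at (207,220), the carton at (252,215) and the bay at (187,172). In the top view the rack is at (200,180) and the bay is at (370,158). There are two dark slabs in the top view. One is in the bay at (360,178) and has pegs; the other lies flat on the desk at (385,272) and is larger. The one in the bay fits, being smaller, pegged and lying against the lip. I'll confirm that in an enlarged crop and measure.

```bash
cat >> h.py <<'E'
def cloud(n,d,c=None):
    c=c or vision.calibration(n); K=c['mtx']; v,u=np.mgrid[:384,:512]
    P=np.stack([(u-K[0,2])/K[0,0]*d,(v-K[1,2])/K[1,1]*d,d],-1)
    W=P@R.from_euler('xyz',c['orientation']).as_matrix().T+c['eye']
    W[d<=0]=np.nan
    return W
def proj(n,p,c=None):
    c=c or vision.calibration(n); q=(np.atleast_2d(p)-c['eye'])@R.from_euler('xyz',c['orientation']).as_matrix()
    K=c['mtx']; return q[:,:2]/q[:,2:]*K[0,0]+K[:2,2]
def ray(n,uv,z,c=None):
    c=c or vision.calibration(n); K=c['mtx']; uv=np.atleast_2d(uv)
    r=np.c_[(uv-K[:2,2])/K[0,0],np.ones(len(uv))]@R.from_euler('xyz',c['orientation']).as_matrix().T
    return c['eye']+r*((z-c['eye'][2])/r[:,2])[:,None]
E
python3 - <<'E'
from h import *
t=np.load('top0.npz');s=np.load('scene0.npz')
a=cv2.resize(t['im'][95:222,300:440],None,fx=4,fy=4,interpolation=cv2.INTER_CUBIC)
cv2.imwrite('pics/bayt.png',a[:,:,::-1])
a=cv2.resize(t['im'][110:222,105:280],None,fx=4,fy=4,interpolation=cv2.INTER_CUBIC)
cv2.imwrite('pics/padt.png',a[:,:,::-1])
a=cv2.resize(s['im'][125:210,140:240],None,fx=7,fy=7,interpolation=cv2.INTER_CUBIC)
cv2.imwrite('pics/bays.png',a[:,:,::-1])
W=cloud('top',t['d']);S=cloud('scene',s['d'])
for uv in [(300,200),(290,150),(300,100),(380,160),(395,130),(360,178),(200,182),(263,125),(160,133),(260,190),(385,272),(118,190),(206,200)]: print('top',uv,W[uv[1],uv[0]].round(1),)
for uv in [(150,220),(187,172),(277,249),(240,300),(260,145)]: print('sc',uv,S[uv[1],uv[0]].round(1))
E
```

```text
top (300, 200) [485.2 -94.6  -1.5]
top (290, 150) [613.9 -72.    3.1]
top (300, 100) [ 745.6 -101.7   -1.1]
top (380, 160) [ 572.5 -280.7   72.4]
top (395, 130) [ 635.8 -306.6  110.9]
top (360, 178) [ 531.3 -233.8   62.2]
top (200, 182) [530.4 153.6  49.9]
top (263, 125) [ 6.436e+02 -2.000e-01  1.496e+02]
top (160, 133) [652.7 250.   53.1]
top (260, 190) [508.2   7.8  48. ]
top (385, 272) [ 303.  -292.8   35.4]
top (118, 190) [519.2 367.6   5.1]
top (206, 200) [486.6 140.1  44.6]
sc (150, 220) [ 749.1 -161.3   -3.5]
sc (187, 172) [ 595.6 -218.4   69.7]
sc (277, 249) [550.2 180.5  55.3]
sc (240, 300) [686.8 226.3   3.9]
sc (260, 145) [ 301.5 -266.6   37.1]
```

View pics/bayt.png

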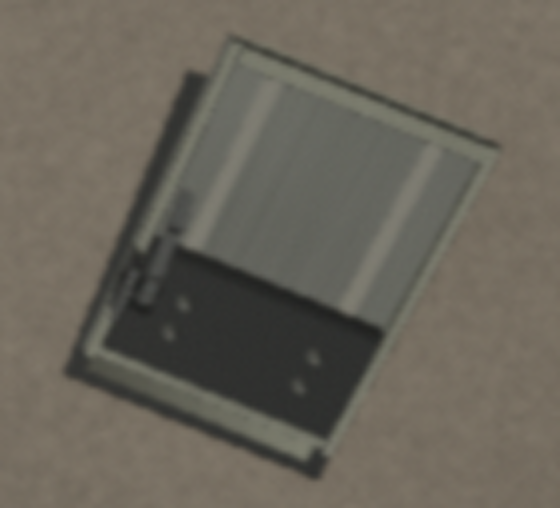

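View pics/padt.png

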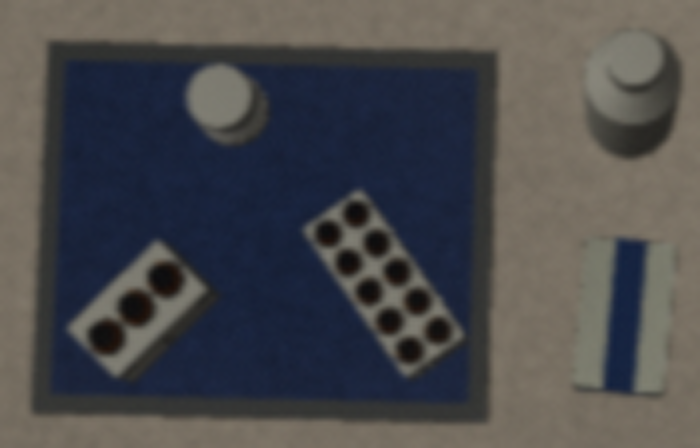

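View pics/bays.png

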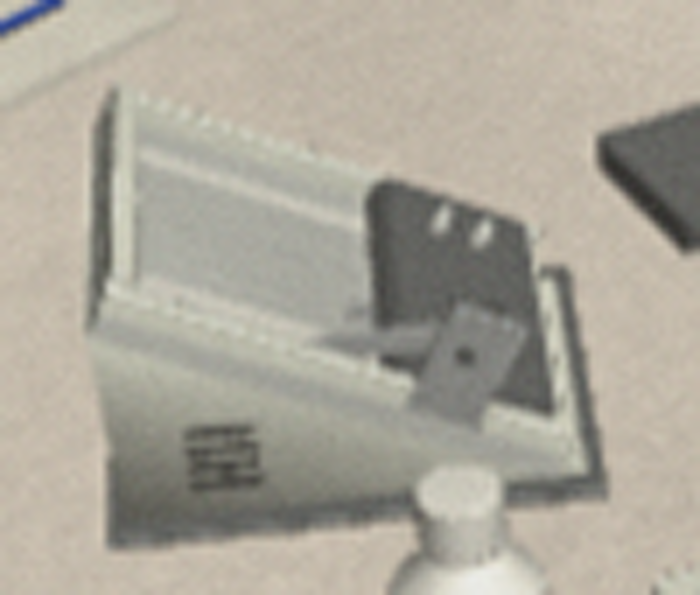

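The crop confirms it: the slab with four white pegs, lying against the bay's lip under the catch, is the carrier. The larger slab at (385,272) has no pegs. The interface only turns the tool about its own z, while the bed is tilted 28°. So before committing I'll check in free air how the arm behaves at the edge of its reach. First I'll measure with the pictures I already have.

Run:
```python
from h import *
t=np.load('top0.npz');s=np.load('scene0.npz')
im=t['im'];W=cloud('top',t['d']);S=cloud('scene',s['d'])
hsv=cv2.cvtColor(im,cv2.COLOR_RGB2HSV)
# rack: white-ish in pad
def rack(x0,x1,y0,y1,name):
    m=np.zeros(im.shape[:2],np.uint8); sub=im[y0:y1,x0:x1].astype(int)
    w=((sub[:,:,0]>sub[:,:,2]-15)&(sub.max(2)>60)).astype(np.uint8)
    m[y0:y1,x0:x1]=w
    m=cv2.morphologyEx(m,cv2.MORPH_CLOSE,np.ones((7,7),np.uint8))
    c=max(cv2.findContours(m,0,1)[0],key=cv2.contourArea)
    r=cv2.minAreaRect(c); b=cv2.boxPoints(r); print(name,r); P=ray('top',b,44); print(P.round(1)); print('edges',[np.linalg.norm(P[i]-P[i-1]).round(1) for i in range(4)],'ctr',P.mean(0).round(1))
rack(175,225,152,210,'long')
# bed plane
def plane(n,Wc,uvs):
    pts=Wc[[v for u,v in uvs],[u for u,v in uvs]]
    return pts
poly=np.array([[352,153],[366,115],[408,131],[391,172]])
m=np.zeros(im.shape[:2],np.uint8);cv2.fillPoly(m,[poly],1)
p=W[m>0];p=p[~np.isnan(p[:,0])]
c=p.mean(0);u,sv,vt=np.linalg.svd(p-c);n=vt[2]*np.sign(vt[2][2]);print('bed n',n.round(3),'tilt',np.degrees(np.arccos(n[2])).round(2),'ctr',c.round(1),'rms',sv[2]/len(p)**.5, 'upslope heading',np.degrees(np.arctan2(-n[1],-n[0])))
```

```text
long ((200.34913635253906, 180.16934204101562), (46.24138259887695, 19.550582885742188), 54.688785552978516)
[[569.3 205.6  44. ]
 [596.6 166.1  44. ]
 [502.1 101.6  44. ]
 [475.1 140.9  44. ]]
edges [np.float64(114.2), np.float64(48.0), np.float64(114.5), np.float64(47.7)] ctr [535.8 153.6  44. ]
bed n [-0.43   0.19   0.882] tilt 28.08 ctr [ 610.5 -276.2   90.1] rms 1.871893493889029 upslope heading -23.868970962387067
```

Request:
carry_out(
  deltas=[
    [[0, 4, 0], 0, 1],
    [[0, 4, 0], 0, 1],
    [[0, 4, 0], 0, 1],
    [[0, 4, 0], 0, 1],
    [[0, 4, 0], 0, 1],
    [[0, 4, 0], 0, 1],
    [[0, 4, 0], 0, 1],
    [[0, 4, 0], 0, 1],
  ],
)

```text
clock: 0.82
eef_pos: [202.8, -786.4, 228.0]
eef_rot: [3.14, -0.0, 0.253]
wrist_force: [-0.1, 0.1, -0.8]
finger_gap: 94.1
```

Run:
```python
from h import *
s=manip.read_state(); print(s['joints'].round(3),s['joints'][[1,2,4]].sum(),s['eef_pos'],s['eef_rot'])
```

```text
[-1.364  1.027  0.373  0.     1.74  -0.045] 3.1401530409195195 [ 202.80199085 -786.35645424  227.96038324] [ 3.14015052e+00 -2.26008697e-05  2.52788485e-01]
```

Request:
carry_out(
  deltas=[
    [[0, 2, 0], 0, 1],
    [[0, 2, 0], 0, 1],
    [[0, 2, 0], 0, 1],
    [[0, 2, 0], 0, 1],
    [[0, 0, 0], 0, 1],
    [[0, 0, 0], 0, 1],
  ],
)

```text
clock: 1.32
eef_pos: [209.4, -811.8, 216.8]
eef_rot: [3.098, 0.0, 0.253]
wrist_force: [0.2, 0.5, 0.2]
finger_gap: 94.1
```

Run:
```python
from h import *
s=manip.read_state(); print(s['joints'].round(3),s['joints'][[1,2,4]].sum(),s['eef_pos'],s['eef_rot'])
```

```text
[-1.363  1.116  0.235  0.002  1.747 -0.044] 3.0980466495253483 [ 209.37649839 -811.84082466  216.7940077 ] [3.09801298e+00 2.08069022e-04 2.52769272e-01]
```

At the edge of reach the tool tilts outward, which is the direction I need. I'll move back in to see if the tilt stays.

Request:
carry_out(
  deltas=[
    [[0, -2, 0], 0, 1],
    [[0, -2, 0], 0, 1],
    [[0, -2, 0], 0, 1],
    [[0, 0, 0], 0, 1],
    [[0, 0, 0], 0, 1],
  ],
)

```text
clock: 1.73
eef_pos: [196.3, -761.4, 215.9]
eef_rot: [3.098, 0.0, 0.253]
wrist_force: [0.3, -0.6, 0.6]
finger_gap: 94.1
```

Run:
```python
from h import *
s=manip.read_state(); print(s['joints'].round(3),s['joints'][[1,2,4]].sum(),s['eef_pos'],s['eef_rot'])
```

```text
[-1.366  0.877  0.666  0.002  1.555 -0.048] 3.0978458336325643 [ 196.30354568 -761.39871147  215.91945344] [3.09780624e+00 2.11168794e-04 2.52801212e-01]
```

The tilt persists, so I can build up the 28° deliberately at the edge of reach while holding the rack. First I'll go to the rack.

```bash
cat >> h.py <<'E'
def plan(target,turn=0,s=None):
    s=s or manip.read_state()
    M=R.from_euler('xyz',s['eef_rot']).as_matrix()@R.from_euler('z',turn,degrees=True).as_matrix()
    d=M.T@(np.array(target)-s['eef_pos'])/10
    print('from',s['eef_pos'].round(1),'delta tool cm',d.round(2),'dist',np.linalg.norm(d).round(2),'M z',M[:,2].round(4),'y',M[:,1].round(4)); return d
E
python3 - <<'E'
from h import *
plan([536,154,180],-19.8)
E
```

```text
from [ 196.3 -761.4  215.9] delta tool cm [ 7.966e+01 -5.657e+01  7.000e-02] dist 97.71 M z [ 0.0107 -0.0424 -0.999 ] y [ 0.5631 -0.8254  0.0411]
```

Request:
carry_out(
  deltas=[
    [[0, 0, 0], -6.6, 1],
    [[0, 0, 0], -6.6, 1],
    [[0, 0, 0], -6.6, 1],
    [[3.3, -2.35, 0], 0, 1],
    [[3.3, -2.35, 0], 0, 1],
    [[3.3, -2.35, 0], 0, 1],
    [[3.3, -2.35, 0], 0, 1],
    [[3.3, -2.35, 0], 0, 1],
    [[3.3, -2.35, 0], 0, 1],
    [[3.3, -2.35, 0], 0, 1],
    [[3.3, -2.35, 0], 0, 1],
    [[3.3, -2.35, 0], 0, 1],
    [[3.3, -2.35, 0], 0, 1],
    [[3.3, -2.35, 0], 0, 1],
    [[3.3, -2.35, 0], 0, 1],
    [[3.3, -2.35, 0], 0, 1],
    [[3.3, -2.35, 0], 0, 1],
    [[3.3, -2.35, 0], 0, 1],
    [[3.3, -2.35, 0], 0, 1],
    [[3.3, -2.35, 0], 0, 1],
  ],
)

```text
clock: 3.4
eef_pos: [435.7, -121.3, 193.0]
eef_rot: [3.1, 0.01, 0.598]
wrist_force: [0.9, 0.6, 0.1]
finger_gap: 94.2
```

Request:
carry_out(
  deltas=[
    [[3.3, -2.35, 0], 0, 1],
    [[3.3, -2.35, 0], 0, 1],
    [[3.3, -2.35, 0], 0, 1],
    [[3.3, -2.35, 0], 0, 1],
    [[3.3, -2.35, 0], 0, 1],
    [[3.3, -2.35, 0], 0, 1],
    [[2, -1.2, 0], 0, 1],
    [[0, 0, 0], 0, 1],
    [[0, 0, 0], 0, 1],
  ],
)

```text
clock: 4.15
eef_pos: [528.9, 127.9, 183.1]
eef_rot: [3.103, 0.011, 0.6]
wrist_force: [0.6, 0.1, 0.5]
finger_gap: 93.9
```

Run:
```python
from h import *
s=manip.read_state();print(s['eef_pos'],s['eef_rot'],s['joints'].round(3))
c=vision.calibration('wrist')
im,d=vision.camera('wrist');np.savez('wrist1.npz',im=im,d=d,eye=c['eye'],o=c['orientation'],K=c['mtx'])
cv2.imwrite('pics/wrist1.png',im[:,:,::-1]); print(c)
plan([536,154,31])
```

```text
[528.86485732 127.93821474 183.11406062] [3.10292447 0.01062997 0.59999347] [ 0.188  0.325  1.595 -0.042  1.216  1.173]
{'mtx': array([[297.31863964,   0.        , 251.56067345],
       [  0.        , 297.31863964, 195.79645039],
       [  0.        ,   0.        ,   1.        ]]), 'eye': array([581.86093893, 171.63490106, 339.71185975]), 'orientation': array([ 2.89647831, -0.03906366, -0.9706041 ])}
from [528.3 126.9 183. ] delta tool cm [ 2.33 -2.39 15.09] dist 15.45 M z [ 0.0124 -0.0381 -0.9992] y [ 0.5635 -0.8252  0.0385]
```

View pics/wrist1.png

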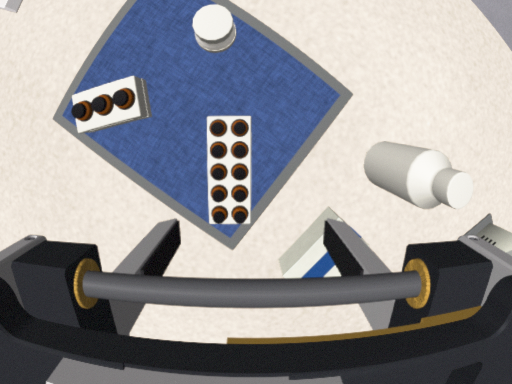

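The wrist view shows the ten-vial rack at (207–251, 116–223), standing parallel to the jaws. The short rack is at (110,103), the jar at (213,27), and the carton at (320,245) is clear of it. I'll refine the rack's centre from this view.

```bash
cat >> h.py <<'E'
def fray(uv,z,eye,o,K):
    uv=np.atleast_2d(uv).astype(float); p=(uv-K[:2,2])/K[0,0]; r=np.linalg.norm(p,axis=1)
    v=np.c_[p/r[:,None]*np.sin(r)[:,None],np.cos(r)]@R.from_euler('xyz',o).as_matrix().T
    return eye+v*((z-eye[2])/v[:,2])[:,None]
def fproj(P,eye,o,K):
    q=(np.atleast_2d(P)-eye)@R.from_euler('xyz',o).as_matrix()
    h=np.linalg.norm(q[:,:2],axis=1); th=np.arctan2(h,q[:,2]); return q[:,:2]/h[:,None]*(th*K[0,0])[:,None]+K[:2,2]
E
python3 - <<'E'
from h import *
w=np.load('wrist1.npz'); im=w['im'];a=(w['eye'],w['o'],w['K'])
x0,y0,x1,y1=190,105,265,232
sub=im[y0:y1,x0:x1].astype(int)
m=((sub.min(2)>170)).astype(np.uint8)
m=cv2.morphologyEx(m,cv2.MORPH_CLOSE,np.ones((25,25),np.uint8),borderType=cv2.BORDER_CONSTANT,borderValue=0)
n,l,st,_=cv2.connectedComponentsWithStats(m); print(st)
c=max(cv2.findContours(m,0,1)[0],key=cv2.contourArea)
b=cv2.boxPoints(cv2.minAreaRect(c))+[x0,y0]; print(b)
P=fray(b,44,*a); print(P.round(1)); print([np.linalg.norm(P[i]-P[i-1]).round(1) for i in range(4)],P.mean(0).round(1))
for i in range(4):
    e=P[i]-P[i-1]; print(np.degrees(np.arctan2(e[1],e[0])).round(1))
# caps: dark
g=im[y0:y1,x0:x1].max(2)<60
n,l,st,ce=cv2.connectedComponentsWithStats(g.astype(np.uint8)); 
C=np.array([ce[i] for i in range(1,n) if st[i,4]>40])+[x0,y0]; print(len(C)); Q=fray(C,58,*a); print(Q.round(1),Q.mean(0))
E
```

```text
[[   0    0   75  127 5022]
 [  17   12   46  103 4503]]
[[205.83032894 117.02488708]
 [249.98055267 116.08552551]
 [252.17012787 218.99638367]
 [208.01990509 219.93574524]]
[[568.2 203.   44. ]
 [593.1 167.2  44. ]
 [507.  105.6  44. ]
 [480.2 143.6  44. ]]
[np.float64(106.2), np.float64(43.6), np.float64(105.9), np.float64(46.4)] [537.1 154.8  44. ]
34.0
-55.1
-144.4
125.2
10
[[577.8 169.3  58. ]
 [566.  186.7  58. ]
 [548.  174.5  58. ]
 [559.7 157.   58. ]
 [530.2 162.2  58. ]
 [541.8 145.   58. ]
 [512.  150.   58. ]
 [523.8 132.7  58. ]
 [493.9 137.7  58. ]
 [505.5 120.4  58. ]] [535.87411485 153.55450236  58.        ]
```

Run:
```python
from h import *
plan([535.6,154.5,32])
```

```text
from [528.3 126.9 183. ] delta tool cm [ 2.32 -2.45 14.99] dist 15.36 M z [ 0.0124 -0.0381 -0.9992] y [ 0.5635 -0.8252  0.0385]
```

Request:
carry_out(
  deltas=[
    [[2.3, -2.45, 0], 0, 1],
    [[0, 0, 3.5], 0, 1],
    [[0, 0, 3.5], 0, 1],
    [[0, 0, 3], 0, 1],
    [[0, 0, 2.5], 0, 1],
    [[0, 0, 1.5], 0, 1],
    [[0, 0, 1], 0, 1],
    [[0, 0, 0], 0, 1],
    [[0, 0, 0], 0, 1],
  ],
  grip_force=40,
)

```text
clock: 4.95
eef_pos: [534.3, 153.6, 31.6]
eef_rot: [3.104, 0.012, 0.597]
wrist_force: [-0.8, -0.3, -0.0]
finger_gap: 94.0
```

Run:
```python
from h import *
plan([535.6,154.5,32])
```

```text
from [534.3 153.6  31.6] delta tool cm [ 0.15  0.   -0.04] dist 0.16 M z [ 0.011  -0.0382 -0.9992] y [ 0.5623 -0.8261  0.0378]
```

Close enough; I'll grip and lift.

Request:
carry_out(
  deltas=[
    [[0.15, 0, 0], 0, 0],
    [[0, 0, 0], 0, 0],
    [[0, 0, 0], 0, 0],
    [[0, 0, 0], 0, 0],
    [[0, 0, 0], 0, 0],
    [[0, 0, 0], 0, 0],
    [[0, 0, -1], 0, 0],
    [[0, 0, -2.5], 0, 0],
    [[0, 0, -3.5], 0, 0],
    [[0, 0, -4], 0, 0],
    [[0, 0, -4], 0, 0],
    [[0, 0, -4], 0, 0],
    [[0, 0, -4], 0, 0],
  ],
)

```text
clock: 6.03
eef_pos: [531.7, 163.8, 263.1]
eef_rot: [3.104, 0.013, 0.598]
wrist_force: [1.1, -0.3, -2.1]
finger_gap: 36.1
```

Run:
```python
from h import *
s=manip.read_state();print(s['eef_rot'],s['joints'].round(3))
c=vision.calibration('wrist')
im,d=vision.camera('wrist');np.savez('wrist2.npz',im=im,d=d,eye=c['eye'],o=c['orientation'],K=c['mtx'])
cv2.imwrite('pics/wrist2.png',im[:,:,::-1])
plan([670,-297,270],-31.8)
```

```text
[3.10435665 0.01343745 0.59818496] [ 0.251  0.291  1.45  -0.04   1.401  1.23 ]
from [533.6 164.5 271.6] delta tool cm [-36.64  31.14   2.08] dist 48.13 M z [ 0.0207 -0.0355 -0.9992] y [ 0.9138 -0.4047  0.0333]
```

View pics/wrist2.png

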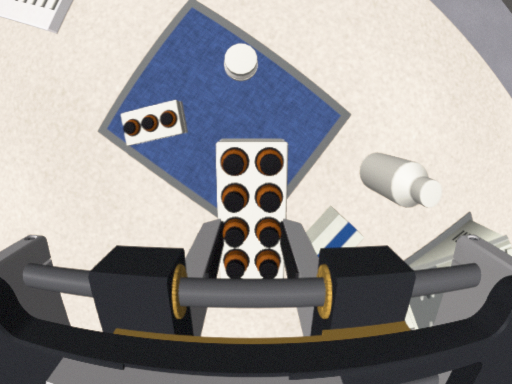

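The rack is held between the fingers, upright and parallel to the jaws, with the caps at x 235 and 269. Next I'll measure the bay from the pegs, carrier and lip.

```bash
cat > bay.py <<'E'
from h import *
t=np.load('top0.npz');im=t['im'];s=np.load('scene0.npz')
W=cloud('top',t['d'])
g=im.max(2).astype(float)
pk=[]
for (u,v) in [(345.7,171),(342.2,178.5),(378.5,184.5),(374.5,191.7)]:
    u0,v0=int(round(u)),int(round(v)); w=g[v0-3:v0+4,u0-3:u0+4]; w=np.clip(w-np.percentile(w,60),0,None)
    yy,xx=np.mgrid[v0-3:v0+4,u0-3:u0+4]; pk.append([(w*xx).sum()/w.sum(),(w*yy).sum()/w.sum()])
pk=np.array(pk); print(pk.round(2))
n=np.array([-.43,.19,.882]);n/=np.linalg.norm(n);c=np.array([610.5,-276.2,90.1])
def onplane(cam,uv,off):
    C=vision.calibration(cam);K=C['mtx'];uv=np.atleast_2d(uv)
    r=np.c_[(uv-K[:2,2])/K[0,0],np.ones(len(uv))]@R.from_euler('xyz',C['orientation']).as_matrix().T
    e=C['eye']; tt=((c+n*off-e)@n)/(r@n); return e+r*tt[:,None]
if __name__=='__main__':
    P=onplane('top',pk,24); print(P.round(1))
    for i,j in [(0,1),(2,3),(0,2),(1,3)]: print(i,j,np.linalg.norm(P[i]-P[j]).round(1))
    y=(P[0]+P[1]-P[2]-P[3]); y/=np.linalg.norm(y); x=np.cross(y,n); print('y',y.round(4),'x',x.round(4),'heading from y',np.degrees(np.arctan2(y[1],y[0]))-90)
    m=P.mean(0)-n*24; print('carrier origin est',m.round(1))
    # scene pegs
    a=cv2.resize(s['im'][145:190,185:232],None,fx=14,fy=14,interpolation=cv2.INTER_CUBIC)
    cv2.imwrite('pics/pegs.png',a[:,:,::-1])
    # carrier plane depth
    mk=np.zeros((384,512),np.uint8);cv2.fillPoly(mk,[np.array([[347,184],[352,166],[370,170],[366,190]])],1)
    p=W[mk>0]; print('carrier top offset over bed plane',np.median((p-c)@n))
    S=cloud('scene',s['d']); mk[:]=0; cv2.fillPoly(mk,[np.array([[162,152],[190,158],[188,170],[162,165]])],1); p=S[mk>0]; print('scene bed pts offset',np.nanmedian((p-c)@n))
    for nm,WW,pp in (('desk',W,(slice(190,215),slice(300,315))),('desk2',W,(slice(60,90),slice(340,420)))): print(nm,np.nanmedian(WW[pp][...,2]))
E
python3 bay.py
```

```text
[[345.35 170.65]
 [341.7  177.87]
 [377.89 184.1 ]
 [374.16 191.33]]
[[ 548.7 -197.3   70.2]
 [ 532.6 -189.9   60.7]
 [ 514.9 -274.    70.2]
 [ 498.5 -267.1   60.7]]
0 1 20.1
2 3 20.1
0 2 83.8
1 3 84.4
y [4.044e-01 9.146e-01 1.000e-04] x [ 0.8071 -0.3569  0.4704] heading from y -23.85216244215846
carrier origin est [ 534.  -236.6   44.3]
carrier top offset over bed plane nan
scene bed pts offset -1.001793580158795
desk 0.5738253437444882
desk2 0.7657053617863312
```

View pics/pegs.png

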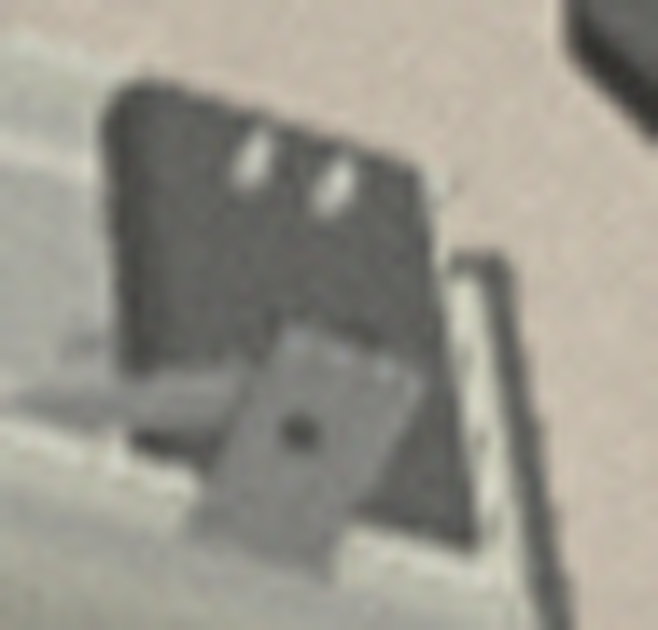

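Run:
```python
from h import *
x=np.array([.8071,-.3569,.4704]);y=np.array([.4044,.9146,0]);n=np.cross(x,y);n/=np.linalg.norm(n)
O=np.array([534,-236.6,44.3])
f=lambda a,b,z:O+a*x+b*y+z*n
print('pegs tip/base scene (-y)'); 
for a in (10,-10): print(proj('scene',[f(a,-42,28),f(a,-42,16)]).round(1))
print('carrier corners top face scene',proj('scene',[f(37,-74,16),f(-37,-74,16),f(-37,74,16)]).round(1))
print('carrier corners top',proj('top',[f(37,-74,16),f(-37,-74,16),f(37,74,16)]).round(1), 'pegs tips top',proj('top',[f(10,42,28),f(10,42,16),f(-10,-42,28),f(-10,-42,16)]).round(1))
print('bay origin',f(-37,0,0),'n',n)
b=lambda X,Y,Z:f(X-37,Y,Z)
print('back stop top corners top cam',proj('top',[b(188,76,17),b(188,-76,17)]).round(1))
```

```text
pegs tip/base scene (-y)
[[202.8 154.1]
 [201.3 157.1]]
[[208.6 156.1]
 [207.1 159. ]]
carrier corners top face scene [[192.8 149. ]
 [214.  156.2]
 [218.4 183. ]]
carrier corners top [[395.4 178.4]
 [380.9 204.6]
 [337.7 154.6]] pegs tips top [[345.3 171.2]
 [345.3 169.6]
 [374.2 191.9]
 [373.8 190.1]]
bay origin [ 504.1373 -223.3947   26.8952] n [-0.43020704  0.19022056  0.88246135]
back stop top corners top cam [[358.  109.9]
 [420.3 135.4]]
```

Request:
carry_out(
  deltas=[
    [[0, 0, 0], -6.36, 0],
    [[0, 0, 0], -6.36, 0],
    [[0, 0, 0], -6.36, 0],
    [[0, 0, 0], -6.36, 0],
    [[0, 0, 0], -6.36, 0],
    [[-3.05, 2.6, 0.15], 0, 0],
    [[-3.05, 2.6, 0.15], 0, 0],
    [[-3.05, 2.6, 0.15], 0, 0],
    [[-3.05, 2.6, 0.15], 0, 0],
    [[-3.05, 2.6, 0.15], 0, 0],
    [[-3.05, 2.6, 0.15], 0, 0],
    [[-3.05, 2.6, 0.15], 0, 0],
    [[-3.05, 2.6, 0.15], 0, 0],
    [[-3.05, 2.6, 0.15], 0, 0],
    [[-3.05, 2.6, 0.15], 0, 0],
    [[-3.05, 2.6, 0.15], 0, 0],
    [[-3.05, 2.6, 0.15], 0, 0],
    [[0, 0, 0], 0, 0],
    [[0, 0, 0], 0, 0],
  ],
)

```text
clock: 7.67
eef_pos: [668.9, -299.4, 259.7]
eef_rot: [3.119, 0.031, 1.15]
wrist_force: [0.4, 1.3, -1.5]
finger_gap: 35.9
```

```bash
cat >> h.py <<'E'
BX=np.array([.8071,-.3569,.4704]);BY=np.array([.4044,.9146,0]);BN=np.cross(BX,BY);BN/=np.linalg.norm(BN);BX=np.cross(BY,BN)
BO=np.array([504.1,-223.4,26.9])
def tilt():
    s=manip.read_state();M=R.from_euler('xyz',s['eef_rot']).as_matrix()
    print('t',s['clock'],'pos',s['eef_pos'].round(1),'z',M[:,2].round(4),'tilt',np.degrees(np.arccos(-M[2,2])).round(2),'dir',np.degrees(np.arctan2(M[1,2],M[0,2])).round(1),'yaw y',np.degrees(np.arctan2(M[1,1],M[0,1])).round(2),'r',np.hypot(*s['eef_pos'][:2]).round(1),'az',np.degrees(np.arctan2(*s['eef_pos'][[1,0]])).round(2),'q',s['joints'].round(3))
    rel=R.from_matrix(np.c_[BY,BX,-BN].T@M).as_rotvec(degrees=True); print('rot err in tool axes wrt bay-aligned (deg)',rel.round(2)); return s,M
E
python3 - <<'E'
from h import *
tilt()
w=np.load('wrist2.npz');
E
```

```text
t 7.6667 pos [ 668.9 -299.4  259.7] z [ 0.0076 -0.0372 -0.9993] tilt 2.18 dir -78.5 yaw y -24.04 r 732.9 az -24.12 q [-0.461  0.716  0.838 -0.03   1.565 -0.041]
rot err in tool axes wrt bay-aligned (deg) [26.79 -1.79 -0.23]
```

Request:
carry_out(
  deltas=[
    [[2.8, 3, 0], 0, 0],
    [[2.8, 3, 0], 0, 0],
    [[0.3, 4, 0], 0, 0],
    [[0.3, 4, 0], 0, 0],
    [[0.3, 4, 0], 0, 0],
    [[0.3, 4, 0], 0, 0],
    [[0, 0, 0], 0, 0],
  ],
)

```text
clock: 8.25
eef_pos: [788.6, -292.6, 236.7]
eef_rot: [3.06, 0.027, 1.155]
wrist_force: [-0.2, 0.2, -2.4]
finger_gap: 36.0
```

Run:
```python
from h import *
tilt()
```

```text
t 8.25 pos [ 788.6 -292.6  236.7] z [ 0.0636 -0.058  -0.9963] tilt 4.94 dir -42.4 yaw y -23.7 r 841.2 az -20.36 q [-0.39   1.091  0.239 -0.03   1.731  0.019]
rot err in tool axes wrt bay-aligned (deg) [23.37 -1.51 -0.47]
```

Request:
carry_out(
  deltas=[
    [[0.3, 4, -1], 0, 0],
    [[0.3, 4, -1], 0, 0],
    [[0.3, 4, -1], 0, 0],
    [[0.3, 4, -1], 0, 0],
    [[0.3, 4, -1], 0, 0],
    [[0.3, 4, -1], 0, 0],
  ],
)

```text
clock: 8.75
eef_pos: [817.0, -300.6, 266.8]
eef_rot: [2.908, 0.019, 1.155]
wrist_force: [-1.0, -0.5, -2.0]
finger_gap: 36.2
```

Run:
```python
from h import *
tilt()
```

```text
t 8.75 pos [ 817.  -300.6  266.8] z [ 0.2044 -0.11   -0.9727] tilt 13.42 dir -28.3 yaw y -23.59 r 870.5 az -20.2 q [-0.388  1.063  0.236 -0.025  1.61   0.023]
rot err in tool axes wrt bay-aligned (deg) [14.68 -0.99 -0.39]
```

Request:
carry_out(
  deltas=[
    [[0.3, 4, -1], 0, 0],
    [[0.3, 4, -1], 0, 0],
    [[0.3, 4, -1], 0, 0],
    [[0.3, 4, -1], 0, 0],
    [[0.3, 4, -1], 0, 0],
    [[0.3, 4, -1], 0, 0],
    [[0.3, 4, -1], 0, 0],
  ],
)

```text
clock: 9.33
eef_pos: [838.1, -303.3, 328.8]
eef_rot: [2.74, 0.008, 1.158]
wrist_force: [0.2, -0.7, -2.0]
finger_gap: 36.3
```

Run:
```python
from h import *
tilt()
```

```text
t 9.3333 pos [ 838.1 -303.3  328.8] z [ 0.3552 -0.1636 -0.9203] tilt 23.02 dir -24.7 yaw y -23.45 r 891.3 az -19.89 q [-0.383  1.002  0.236 -0.019  1.503  0.025]
rot err in tool axes wrt bay-aligned (deg) [ 5.04 -0.33 -0.39]
```

Request:
carry_out(
  deltas=[
    [[0.3, 4, -1], 0, 0],
    [[0.3, 4, -1], 0, 0],
    [[0.3, 4, -1], 0, 0],
    [[0, 0, 0], 0, 0],
  ],
)

```text
clock: 9.67
eef_pos: [842.3, -302.5, 366.1]
eef_rot: [2.665, 0.004, 1.16]
wrist_force: [-0.5, -0.5, -1.4]
finger_gap: 36.3
```

Run:
```python
from h import *
tilt()
c=vision.calibration('wrist')
im,d=vision.camera('wrist');np.savez('wrist3.npz',im=im,d=d,eye=c['eye'],o=c['orientation'],K=c['mtx'])
cv2.imwrite('pics/wrist3.png',im[:,:,::-1])
```

```text
t 9.6667 pos [ 842.3 -302.5  366.1] z [ 0.419  -0.1859 -0.8888] tilt 27.28 dir -23.9 yaw y -23.41 r 895.0 az -19.75 q [-0.381  0.965  0.235 -0.017  1.466  0.026]
rot err in tool axes wrt bay-aligned (deg) [ 0.78 -0.03 -0.39]
```

View pics/wrist3.png

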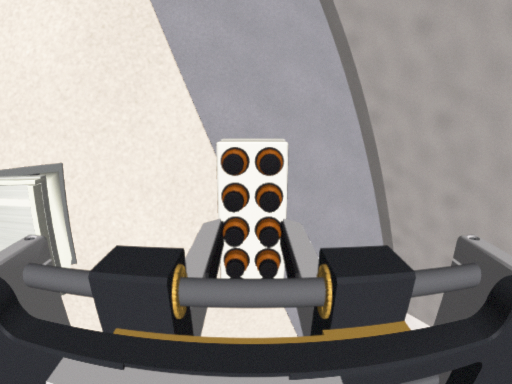

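The tool is tilted 27.3°, within 0.8° of the bay normal. The rack is unmoved in the grip, with the caps at the same pixels as before. Next I'll work out where the rack sits in the tool frame, then the approach.

Run:
```python
from h import *
for f in ('wrist2','wrist3'):
    w=np.load(f+'.npz'); im=w['im']
    x0,y0,x1,y1=215,140,290,282
    s=manip.read_state()
    if f=='wrist2': continue
    M=R.from_euler('xyz',s['eef_rot']).as_matrix(); T=s['eef_pos']
    # camera in tool frame
    e=M.T@(w['eye']-T); o=R.from_matrix(M.T@R.from_euler('xyz',w['o']).as_matrix())
    print('cam in tool',e.round(1),o.as_euler('xyz',degrees=True).round(2))
    g=im[y0:y1,x0:x1].max(2)<60
    n,l,st,ce=cv2.connectedComponentsWithStats(g.astype(np.uint8)); 
    C=np.array([ce[i]+[x0,y0] for i in range(1,n) if 60<st[i,4]<1500]); print([ (st[i,:4]+[x0,y0,0,0]).tolist()+[int(st[i,4])] for i in range(1,n) if st[i,4]>60])
    for zt in (-28.4,):
        Q=fray(C,zt,e,o.as_euler('xyz'),w['K']); print(C.round(1).tolist()); print(Q.round(1))
    # far top edge of rack: row 140 at cols 218..287 -> block top z= 27.6-40
    print('far edge',fray([[218,140],[287,140]],27.6-40,e,o.as_euler('xyz'),w['K']).round(1))
```

```text
cam in tool [  66.8    0.3 -159. ] [-13.44   0.18  90.  ]
[[223, 154, 21, 21, 331], [260, 154, 20, 21, 330], [224, 191, 20, 21, 314], [260, 192, 20, 20, 308], [215, 220, 29, 59, 569], [276, 220, 14, 59, 316], [259, 227, 20, 20, 300], [227, 259, 18, 20, 279], [259, 259, 18, 20, 279]]
[[232.8, 164.0], [269.5, 164.2], [233.5, 201.0], [269.2, 201.3], [226.4, 240.7], [285.1, 247.5], [268.4, 236.1], [234.9, 268.3], [267.7, 268.7]]
[[ 50.1  -7.6 -28.4]
 [ 50.    8.6 -28.4]
 [ 33.2  -7.5 -28.4]
 [ 33.1   8.7 -28.4]
 [ 13.8 -11.2 -28.4]
 [ 10.2  16.7 -28.4]
 [ 16.1   8.6 -28.4]
 [ -0.9  -7.5 -28.4]
 [ -1.1   8.6 -28.4]]
far edge [[ 60.1 -15.8 -12.4]
 [ 60.1  18.2 -12.4]]
```

The cap spacing comes out 30% too small, so the rack must hang lower in the grip than I assumed. The 36 mm gap equals the width over the cap rows, so the fingers probably closed on the caps during the lift. I'll check with depth.

Run:
```python
from h import *
w=np.load('wrist3.npz'); im=w['im'];d=w['d'];s=manip.read_state()
M=R.from_euler('xyz',s['eef_rot']).as_matrix();T=s['eef_pos'];e=M.T@(w['eye']-T);o=M.T@R.from_euler('xyz',w['o']).as_matrix();K=w['K']
def pt(u,v):
    dd=np.median(d[v-1:v+2,u-1:u+2]);p=(np.array([u,v])-K[:2,2])/K[0,0];r=np.linalg.norm(p);ray=np.r_[p/r*np.tan(r),1]*dd
    return (e+o@ray).round(1)
for uv in [(233,162),(270,162),(269,199),(268,236),(235,268),(268,268),(222,180),(252,180),(252,143),(284,180),(252,217),(200,240),(222,143)]: print(uv,pt(*uv))
# block top corners with plane search
a=cv2.resize(im[120:300,180:330],None,fx=4,fy=4,interpolation=cv2.INTER_CUBIC);cv2.imwrite('pics/grip.png',a[:,:,::-1])
```

```text
(233, 162) [46.8 -9.6  6. ]
(270, 162) [46.9 11.1  5.5]
(269, 199) [25.5 10.8  5.9]
(268, 236) [ 3.  10.5  5.5]
(235, 268) [-18.5  -9.5   6. ]
(268, 268) [-18.4  11.    5.7]
(222, 180) [ 33.7 -17.5  22. ]
(252, 180) [33.7  1.1 21.8]
(252, 143) [56.5  1.1 21.6]
(284, 180) [33.8 20.9 21.2]
(252, 217) [ 9.6  1.1 22.2]
(200, 240) [  9.4 -26.  -17. ]
(222, 143) [ 56.6 -17.1  22. ]
```

View pics/grip.png

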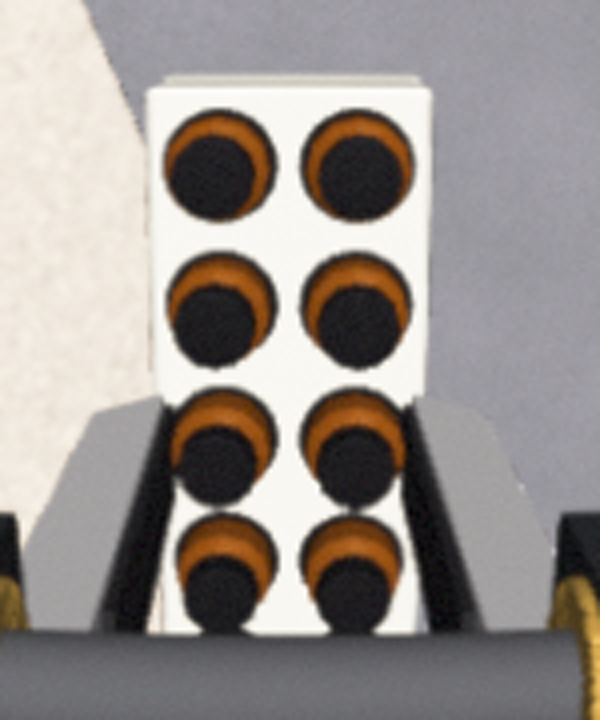

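Depth confirms it. The cap tops are at tool z ≈ 6 and the block top is at z ≈ 22, right at the fingertips, so the rack is held by its middle caps. It's centred at tool (3.1, 0.7) with its underside at z ≈ 62, and it's square to the tool. That works for pressing, because the fingertips bear on the block, and I can regrip lower for the push. Next is the approach.

```bash
cat >> h.py <<'E'
CO=np.array([534,-236.6,44.3])
def bayc(p): return (np.c_[BX,BY,BN].T@(np.asarray(p)-BO)).round(1)
RK=np.array([3.1,.7,62.])
def rackto(h,RK=RK,dx=0,dy=0):
    s,M=tilt(); P=CO+BN*(16+h)+BX*dx+BY*dy; print('rack underside now bay',bayc(s['eef_pos']+M@RK)); return plan(P-M@RK)
E
python3 - <<'E'
from h import *
rackto(60)
E
```

```text
t 9.7167 pos [ 842.3 -302.5  364.4] z [ 0.4166 -0.1851 -0.89  ] tilt 27.12 dir -24.0 yaw y -23.42 r 895.0 az -19.76 q [-0.381  0.966  0.235 -0.017  1.467  0.026]
rot err in tool axes wrt bay-aligned (deg) [ 0.94 -0.04 -0.39]
rack underside now bay [459.6  67.4  75.3]
from [ 842.3 -302.5  364.4] delta tool cm [ -6.45 -42.3    0.63] dist 42.79 M z [ 0.4166 -0.1851 -0.89  ] y [ 0.8168 -0.3537  0.4558]
```

Request:
carry_out(
  deltas=[
    [[-0.6, -3.8, 0], 0, 0],
    [[-0.6, -3.85, 0], 0, 0],
    [[-0.6, -3.85, 0], 0, 0],
    [[-0.6, -3.85, 0], 0, 0],
    [[-0.6, -3.85, 0], 0, 0],
    [[-0.6, -3.85, 0], 0, 0],
    [[-0.6, -3.85, 0], 0, 0],
    [[-0.6, -3.85, 0], 0, 0],
    [[-0.6, -3.85, 0], 0, 0],
    [[-0.6, -3.85, 0], 0, 0],
    [[-0.45, -3.85, 0], 0.4, 0],
    [[0, 0, 0], 0, 0],
    [[0, 0, 0], 0, 0],
  ],
)

```text
clock: 10.8
eef_pos: [542.9, -230.9, 207.8]
eef_rot: [2.673, 0.001, 1.154]
wrist_force: [1.3, -0.5, -1.2]
finger_gap: 36.0
```

Run:
```python
from h import *
rackto(25)
c=vision.calibration('wrist')
im,d=vision.camera('wrist');np.savez('wrist4.npz',im=im,d=d,eye=c['eye'],o=c['orientation'],K=c['mtx'])
cv2.imwrite('pics/wrist4.png',im[:,:,::-1])
f=lambda a,b,z:CO+a*BX+b*BY+z*BN
L={'carr rear+y top':f(-37,74,16),'carr front+y top':f(37,74,16),'lip in +y':f(-37,76,9),'backstop +y':f(151,76,17),'rear carr y56':f(-37,56,16)}
for k,v in L.items(): print(k,fproj(v,c['eye'],c['orientation'],c['mtx']).round(1))
```

```text
t 10.8 pos [ 542.9 -230.9  207.8] z [ 0.4125 -0.1835 -0.8923] tilt 26.84 dir -24.0 yaw y -23.87 r 590.0 az -23.04 q [-0.475  0.185  1.777  0.039  0.712 -0.081]
rot err in tool axes wrt bay-aligned (deg) [ 1.22 -0.06  0.01]
rack underside now bay [118.5  11.9  79.5]
from [ 542.9 -230.9  207.8] delta tool cm [-1.19 -8.06  4.03] dist 9.09 M z [ 0.4125 -0.1835 -0.8923] y [ 0.816  -0.3611  0.4515]
carr rear+y top [[135.5 131.1]]
carr front+y top [[207.1 128.1]]
lip in +y [[138. 129.]]
backstop +y [[326.5 126.9]]
rear carr y56 [[136.2 148.8]]
```

View pics/wrist4.png

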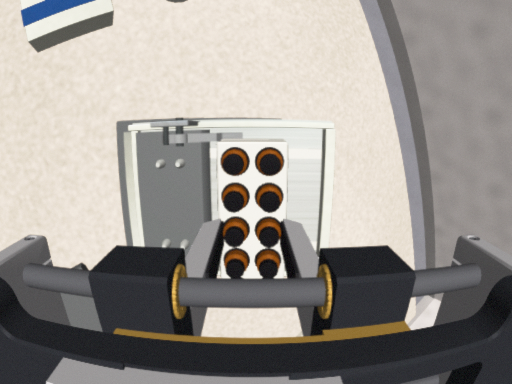

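This stop is useful: all four pegs are visible, at (160,163), (180,163), (166,243) and (186,243). I'll use them to refine the carrier's position.

Run:
```python
from h import *
w=np.load('wrist4.npz');im=w['im'];a=(w['eye'],w['o'],w['K'])
f=lambda p,z:CO+p[0]*BX+p[1]*BY+z*BN
pk=[(-10,42),(10,42),(-10,-42),(10,-42)]
for z in (28,22,16): print(z,fproj([f(p,z) for p in pk],*a).round(1).tolist())
g=im.max(2).astype(float)
for u0,v0 in [(160,163),(180,163),(166,243),(186,243)]:
    W_=g[v0-7:v0+8,u0-7:u0+8]; th=(W_>(W_.min()+W_.max())/2).astype(np.uint8); n,l,st,ce=cv2.connectedComponentsWithStats(th); k=1+np.argmax(st[1:,4]); print((ce[k]+[u0-7,v0-7]).round(1),st[k].tolist())
cv2.imwrite('pics/p4.png',cv2.resize(im[110:260,110:340],None,fx=3.4,fy=3.4,interpolation=cv2.INTER_CUBIC)[:,:,::-1])
L={'rear+y':(-37,74,16),'front+y':(37,74,16),'front-20':(37,-10,16)}
for k,v in L.items(): print(k,fproj(CO+v[0]*BX+v[1]*BY+v[2]*BN,*a).round(1))
```

```text
28 [[157.7, 163.5], [177.5, 163.1], [164.1, 245.4], [182.7, 246.1]]
22 [[159.6, 162.7], [179.2, 162.3], [165.7, 243.2], [184.1, 243.9]]
16 [[161.5, 161.9], [180.7, 161.6], [167.3, 241.1], [185.4, 241.7]]
[158.3 162.9] [2, 4, 8, 8, 36]
[178.2 162.2] [2, 3, 8, 8, 44]
[165.6 241.4] [1, 0, 14, 12, 94]
[186.3 242.1] [0, 0, 15, 15, 188]
rear+y [[135.5 131.1]]
front+y [[207.1 128.1]]
front-20 [[209.3 212.9]]
```

View pics/p4.png

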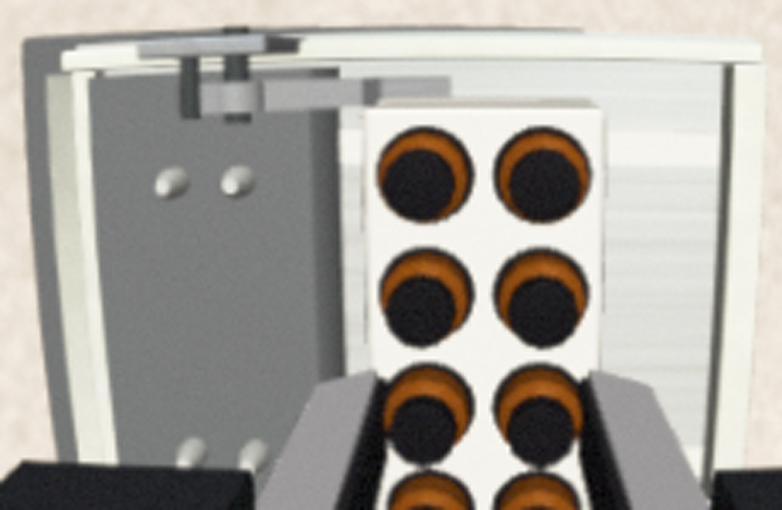

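The predicted pegs match the picture to about 1 px, under 1 mm. I'll move over the pegs in small rows.

Request:
carry_out(
  deltas=[
    [[-0.4, -2.7, 0], 0, 0],
    [[-0.4, -2.7, 0], 0, 0],
    [[-0.4, -2.6, 0], 0, 0],
    [[0, 0, 1.5], 0, 0],
    [[0, 0, 1.5], 0, 0],
    [[0, 0, 0], 0, 0],
    [[0, 0, 0], 0, 0],
  ],
)

```text
clock: 11.43
eef_pos: [487.7, -219.4, 146.2]
eef_rot: [2.671, 0.001, 1.155]
wrist_force: [-0.5, -0.4, -2.7]
finger_gap: 36.3
```

Run:
```python
from h import *
rackto(14,dx=.5)
```

```text
t 11.4333 pos [ 487.7 -219.4  146.2] z [ 0.4144 -0.1841 -0.8913] tilt 26.97 dir -24.0 yaw y -23.82 r 534.8 az -24.22 q [-0.511  0.15   1.982  0.081  0.542 -0.154]
rot err in tool axes wrt bay-aligned (deg) [ 1.09 -0.05 -0.03]
rack underside now bay [40.9  0.1 51.1]
from [ 487.7 -219.4  146.2] delta tool cm [-0.01 -0.3   2.11] dist 2.14 M z [ 0.4144 -0.1841 -0.8913] y [ 0.8153 -0.36    0.4535]
```

Request:
carry_out(
  deltas=[
    [[0, -0.3, 1], 0, 0],
    [[0, 0, 1], 0, 0],
    [[0, 0, 0], 0, 0],
    [[0, 0, 0], 0, 0],
  ],
)

```text
clock: 11.77
eef_pos: [492.9, -221.7, 126.7]
eef_rot: [2.671, 0.001, 1.154]
wrist_force: [-0.3, 0.3, -2.0]
finger_gap: 36.1
```

Run:
```python
from h import *
rackto(0,dx=.5)
c=vision.calibration('wrist')
im,d=vision.camera('wrist');np.savez('wrist5.npz',im=im,d=d,eye=c['eye'],o=c['orientation'],K=c['mtx'])
cv2.imwrite('pics/p5.png',cv2.resize(im[60:285,60:380],None,fx=2.4,fy=2.4,interpolation=cv2.INTER_CUBIC)[:,:,::-1])
```

```text
t 11.7667 pos [ 492.9 -221.7  126.7] z [ 0.4141 -0.184  -0.8915] tilt 26.94 dir -24.0 yaw y -23.83 r 540.5 az -24.21 q [-0.509  0.195  1.983  0.087  0.496 -0.16 ]
rot err in tool axes wrt bay-aligned (deg) [ 1.12 -0.05 -0.02]
rack underside now bay [36.8  0.1 31.2]
from [ 492.9 -221.7  126.7] delta tool cm [-0.01  0.1   1.52] dist 1.52 M z [ 0.4141 -0.184  -0.8915] y [ 0.8155 -0.3602  0.4531]
```

View pics/p5.png

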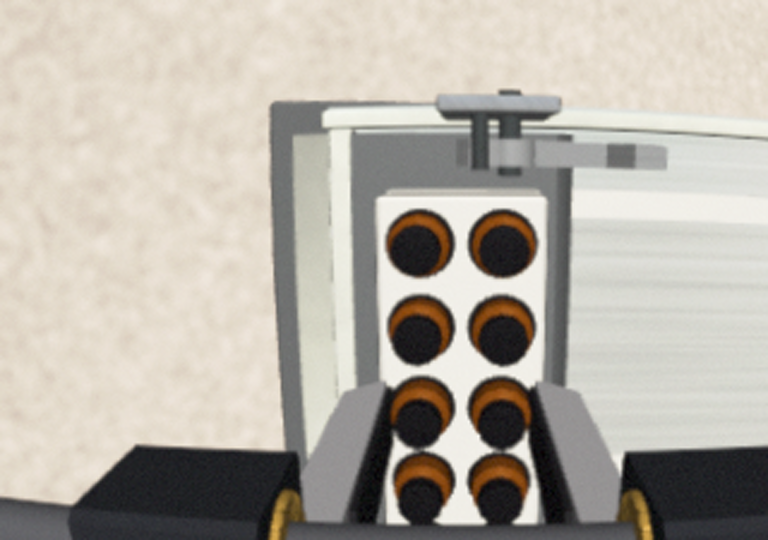

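The rack hangs square over the carrier and clear of the catch. I'll lower it slowly onto the pegs.

Request:
carry_out(
  deltas=[
    [[0, 0.1, 0.3], 0, 0],
    [[0, 0, 0.3], 0, 0],
    [[0, 0, 0.3], 0, 0],
    [[0, 0, 0.2], 0, 0],
    [[0, 0, 0], 0, 0],
  ],
)

```text
clock: 12.23
eef_pos: [498.0, -224.0, 116.8]
eef_rot: [2.671, 0.001, 1.154]
wrist_force: [-0.7, -0.7, -2.7]
finger_gap: 36.4
```

Run:
```python
from h import *
rackto(0,dx=.5)
print(manip.read_state()['wrist_force']@BN)
```

```text
t 12.2333 pos [ 498.  -224.   116.8] z [ 0.4139 -0.184  -0.8915] tilt 26.93 dir -24.0 yaw y -23.84 r 546.1 az -24.22 q [-0.508  0.224  1.976  0.089  0.475 -0.162]
rot err in tool axes wrt bay-aligned (deg) [ 1.12 -0.05 -0.01]
rack underside now bay [37.   0.  19.8]
from [ 498.  -224.   116.8] delta tool cm [-0.    0.06  0.38] dist 0.39 M z [ 0.4139 -0.184  -0.8915] y [ 0.8154 -0.3604  0.453 ]
-2.2181250570169024
```

Request:
carry_out(
  deltas=[
    [[0, 0, 0.2], 0, 0],
    [[0, 0, 0.2], 0, 0],
    [[0, 0, 0.1], 0, 0],
    [[0, 0, 0], 0, 0],
  ],
)

```text
clock: 12.57
eef_pos: [499.7, -224.5, 114.1]
eef_rot: [2.671, 0.001, 1.155]
wrist_force: [-27.2, 12.7, 29.4]
finger_gap: 36.0
```

Run:
```python
from h import *
rackto(0,dx=.5)
print(manip.read_state()['wrist_force']@BN)
```

```text
t 12.5667 pos [ 499.7 -224.5  114.1] z [ 0.4143 -0.1839 -0.8914] tilt 26.96 dir -23.9 yaw y -23.81 r 547.8 az -24.2 q [-0.508  0.232  1.974  0.09   0.469 -0.163]
rot err in tool axes wrt bay-aligned (deg) [ 1.1  -0.04 -0.04]
rack underside now bay [37.4  0.2 16.6]
from [ 499.7 -224.5  114.1] delta tool cm [-0.02  0.02  0.06] dist 0.07 M z [ 0.4143 -0.1839 -0.8914] y [ 0.8155 -0.3598  0.4533]
40.01866339788219
```

I pressed with about 40 N along the bed normal, and the underside is at bay z ≈ 16.6 against 16 seated. I'll ease off, open and look at the seat.

Request:
carry_out(
  deltas=[
    [[0, 0, -0.2], 0, 0],
    [[0, 0, -0.1], 0, 0.7],
    [[0, 0, 0], 0, 0.7],
    [[0, 0, 0], 0, 0.7],
    [[0, 0, 0], 0, 0.7],
    [[0, 0, 0], 0, 0.7],
    [[0, 0, 0], 0, 0.7],
  ],
)

```text
clock: 13.15
eef_pos: [498.9, -224.4, 115.4]
eef_rot: [2.671, 0.001, 1.154]
wrist_force: [-0.6, -0.2, 0.0]
finger_gap: 65.4
```

```bash
cat >> h.py <<'E'
def wpts(uvs,w):
    d=w['d'];K=w['K'];o=R.from_euler('xyz',w['o']).as_matrix();out=[]
    for u,v in uvs:
        dd=np.median(d[v-1:v+2,u-1:u+2]);p=(np.array([u,v])-K[:2,2])/K[0,0];r=np.linalg.norm(p);out.append(w['eye']+o@(np.r_[p/r*np.tan(r),1]*dd))
    return np.array(out)
def snap(n,cam='wrist'):
    c=vision.calibration(cam);im,d=vision.camera(cam);np.savez(n+'.npz',im=im,d=d,eye=c['eye'],o=c['orientation'],K=c['mtx'])
    cv2.imwrite(f'pics/{n}.png',im[:,:,::-1]); return dict(im=im,d=d,eye=c['eye'],o=c['orientation'],K=c['mtx'])
E
python3 - <<'E'
from h import *
tilt(); print(manip.read_state()['wrist_force'],manip.read_state()['finger_gap'])
w=snap('wrist6')
E
```

```text
t 13.15 pos [ 498.9 -224.4  115.4] z [ 0.4144 -0.1842 -0.8912] tilt 26.97 dir -24.0 yaw y -23.84 r 547.1 az -24.21 q [-0.508  0.228  1.975  0.09   0.471 -0.162]
rot err in tool axes wrt bay-aligned (deg) [ 1.09 -0.05 -0.01]
[-0.6387794  -0.16349023  0.01072397] 65.43150099535164
```

View pics/wrist6.png

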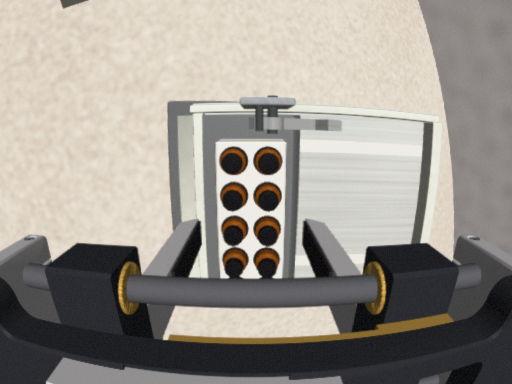

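Run:
```python
from h import *
w=np.load('wrist6.npz')
uv=[(251,150),(251,180),(251,215),(222,180),(281,180),(233,160),(268,160),(268,198),(210,150),(210,190),(291,150),(291,190),(340,200)]
for a,p in zip(uv,wpts(uv,w)): print(a,bayc(p))
```

```text
(251, 150) [37.  49.1 56. ]
(251, 180) [37.  30.4 55.8]
(251, 215) [37.   7.7 55.8]
(222, 180) [18.8 30.3 55.7]
(281, 180) [55.6 30.5 55.9]
(233, 160) [27.2 44.8 72. ]
(268, 160) [46.8 44.8 72.2]
(268, 198) [47.1 22.9 71.9]
(210, 150) [ 5.3 46.  15.6]
(210, 190) [ 4.6 15.2 15.9]
(291, 150) [66.1 46.  15.6]
(291, 190) [66.8 15.3 15.4]
(340, 200) [110.9   3.7   0.3]
```

The rack is seated: the block top is at bay z = 56 (16 + 40) and level, the caps are at 72 and the carrier top is at 16. Next I'll regrip it low across its width with a light grip for the push.

Request:
carry_out(
  deltas=[
    [[0, 0, 1], 0, 0.7],
    [[0, 0, 1], 0, 0.7],
    [[0, 0, 0.8], 0, 0.7],
    [[0, 0, 0.4], 0, 0.7],
    [[0, 0, 0], 0, 0.7],
    [[0, 0, 0], 0, 0.2],
    [[0, 0, 0], 0, 0.2],
    [[0, 0, 0], 0, 0.2],
    [[0, 0, 0], 0, 0.2],
    [[0, 0, 0], 0, 0.2],
    [[0, 0, 0], 0, 0.2],
    [[0, 0, 0], 0, 0.2],
  ],
  grip_force=12,
)

```text
clock: 14.2
eef_pos: [512.1, -230.2, 87.3]
eef_rot: [2.671, 0.001, 1.154]
wrist_force: [-5.5, 1.9, 7.0]
finger_gap: 44.2
```

Run:
```python
from h import *
s,M=tilt(); print(s['wrist_force'],s['finger_gap'],bayc(s['eef_pos']),bayc(s['eef_pos']+M@[0,0,22]), 'bay x in tool',(M.T@BX).round(4))
```

```text
t 14.2 pos [ 512.1 -230.2   87.3] z [ 0.4146 -0.1843 -0.8911] tilt 26.98 dir -24.0 yaw y -23.84 r 561.4 az -24.21 q [-0.505  0.307  1.954  0.098  0.412 -0.17 ]
rot err in tool axes wrt bay-aligned (deg) [ 1.08 -0.05 -0.02]
[-5.50586074  1.85170276  6.97865497] 44.240480355313245 [37.3 -3.  48.6] [36.9 -3.  26.6] bay x in tool [-3.000e-04  9.998e-01 -1.880e-02]
```

The gap is 44.2 mm, so this is a true side grip. Now I'll push up the slope.

Request:
carry_out(
  deltas=[
    [[0, 0.4, -0.05], 0, 0.2],
    [[0, 0.7, -0.01], 0, 0.2],
    [[0, 0.7, -0.01], 0, 0.2],
    [[0, 0.7, -0.01], 0, 0.2],
    [[0, 0.7, -0.02], 0, 0.2],
    [[0, 0.7, -0.01], 0, 0.2],
    [[0, 0.7, -0.01], 0, 0.2],
    [[0, 0.7, -0.02], 0, 0.2],
    [[0, 0, 0], 0, 0.2],
  ],
)

```text
clock: 14.95
eef_pos: [554.4, -248.8, 111.8]
eef_rot: [2.673, 0.001, 1.154]
wrist_force: [-3.8, 3.0, -0.4]
finger_gap: 44.0
```

Run:
```python
from h import *
s,M=tilt(); f=s['wrist_force'];print('f bay',f@BX,f@BY,f@BN,s['finger_gap'],bayc(s['eef_pos']))
w=snap('wrist7')
```

```text
t 14.95 pos [ 554.4 -248.8  111.8] z [ 0.4124 -0.1831 -0.8924] tilt 26.82 dir -23.9 yaw y -23.84 r 607.7 az -24.17 q [-0.497  0.354  1.814  0.073  0.508 -0.136]
rot err in tool axes wrt bay-aligned (deg) [ 1.24 -0.04 -0.02]
f bay -4.314696778379724 1.1677077985691464 1.9027881376505853 44.00572269695416 [89.6 -2.9 48.4]
```

View pics/wrist7.png

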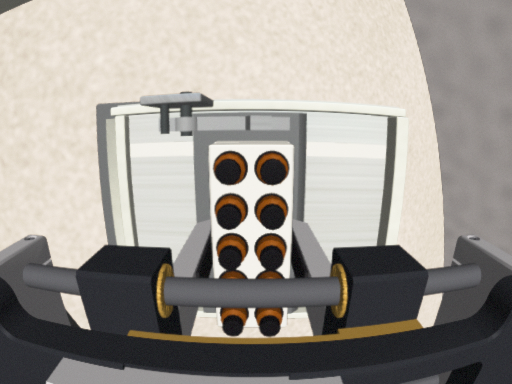

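The carrier moves with its rack under the catch finger (tip near (262,123)), with a push force of about 4–5 N. I'll go on to the back stop.

Request:
carry_out(
  deltas=[
    [[0, 0.7, -0.01], 0, 0.2],
    [[0, 0.7, -0.01], 0, 0.2],
    [[0, 0.7, -0.02], 0, 0.2],
    [[0, 0.7, -0.01], 0, 0.2],
    [[0, 0.7, -0.01], 0, 0.2],
    [[0, 0.7, -0.02], 0, 0.2],
    [[0, 0.6, -0.01], 0, 0.2],
    [[0, 0.4, -0.01], 0, 0.2],
    [[0, 0.3, -0.01], 0, 0.2],
    [[0, 0.3, 0], 0, 0.2],
    [[0, 0.2, 0], 0, 0.2],
    [[0, 0, 0], 0, 0.2],
  ],
)

```text
clock: 16.0
eef_pos: [602.2, -270.0, 139.4]
eef_rot: [2.675, 0.001, 1.154]
wrist_force: [-10.4, 4.1, 2.5]
finger_gap: 44.0
```

Run:
```python
from h import *
s,M=tilt(); f=s['wrist_force'];print('f bay',f@BX,f@BY,f@BN,s['finger_gap'],bayc(s['eef_pos']))
w=snap('wrist8')
```

```text
t 16.0 pos [ 602.2 -270.   139.4] z [ 0.4114 -0.1826 -0.893 ] tilt 26.75 dir -23.9 yaw y -23.84 r 660.0 az -24.15 q [-0.489  0.417  1.646  0.056  0.613 -0.111]
rot err in tool axes wrt bay-aligned (deg) [ 1.31 -0.04 -0.02]
f bay -8.658235234244097 -0.41327824423122633 7.470107565827158 44.028534035316426 [148.7  -2.9  48.2]
```

View pics/wrist8.png

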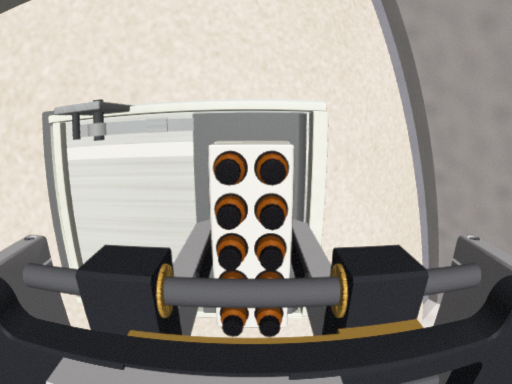

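Request:
carry_out(
  deltas=[
    [[0, 0.15, 0], 0, 0.2],
    [[0, 0.15, 0], 0, 0.2],
    [[0, 0.1, 0], 0, 0.2],
    [[0, 0, 0], 0, 0.2],
    [[0, 0, 0], 0, 0.2],
  ],
)

```text
clock: 16.47
eef_pos: [604.5, -270.8, 140.6]
eef_rot: [2.678, 0.0, 1.155]
wrist_force: [-18.3, 8.9, 5.5]
finger_gap: 44.8
```

Run:
```python
from h import *
s,M=tilt(); f=s['wrist_force'];print('f bay',f@BX,f@BY,f@BN,s['finger_gap'],bayc(s['eef_pos']))
w=snap('wrist9')
cv2.imwrite('pics/p9.png',cv2.resize(w['im'][90:240,30:340],None,fx=2.5,fy=2.5,interpolation=cv2.INTER_CUBIC)[:,:,::-1])
uv=[(110,128),(120,127),(140,127),(160,127),(180,126),(190,126)]
for a,p in zip(uv,wpts(uv,w)): print(a,bayc(p))
```

```text
t 16.4667 pos [ 604.5 -270.8  140.6] z [ 0.4092 -0.1812 -0.8943] tilt 26.58 dir -23.9 yaw y -23.84 r 662.4 az -24.13 q [-0.488  0.421  1.636  0.055  0.622 -0.109]
rot err in tool axes wrt bay-aligned (deg) [ 1.48 -0.02 -0.01]
f bay -15.35992054950662 0.7204738040535766 14.458303931257674 44.75098177024398 [151.4  -2.7  48.1]
(110, 128) [61.7 66.2 33. ]
(120, 127) [67.1 66.4 29.1]
(140, 127) [78.8 65.5 23.1]
(160, 127) [95.  64.8 29.5]
(180, 126) [102.5  65.    9.9]
(190, 126) [107.   64.8  -0.7]
```

View pics/p9.png

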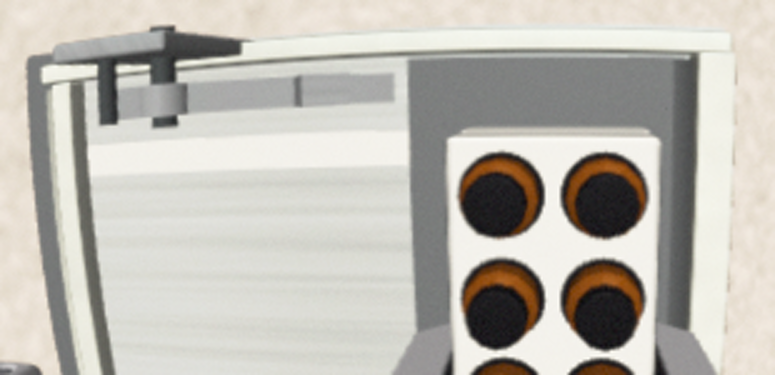

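The carrier is against the back stop: x ≈ 151 and about 15 N. The catch tip at crop (393,88) has dropped clear of the carrier's rear edge at col 410. I'll release and withdraw along the tool axis.

Request:
carry_out(
  deltas=[
    [[0, -0.1, 0], 0, 0.2],
    [[0, 0, 0], 0, 0.75],
    [[0, 0, 0], 0, 0.75],
    [[0, 0, 0], 0, 0.75],
    [[0, 0, 0], 0, 0.75],
    [[0, 0, 0], 0, 0.75],
    [[0, 0, 0], 0, 0.75],
    [[0, 0, -1.5], 0, 0.75],
    [[0, 0, -2], 0, 0.75],
    [[0, 0, -2.5], 0, 0.75],
    [[0, 0, -3], 0, 0.75],
    [[0, 0, -3], 0, 0.75],
    [[0, 0, 0], 0, 0.75],
    [[0, 0, 0], 0, 0.75],
  ],
)

```text
clock: 17.68
eef_pos: [556.1, -249.6, 250.4]
eef_rot: [2.668, 0.001, 1.154]
wrist_force: [-0.3, -0.7, -0.5]
finger_gap: 70.2
```

Run:
```python
from h import *
s,M=tilt(); f=s['wrist_force'];print(f,s['finger_gap'],bayc(s['eef_pos']))
w=snap('wrist10')
snap('scene2','scene')
snap('top2','top')
```

```text
t 17.6833 pos [ 556.1 -249.6  250.4] z [ 0.4168 -0.1856 -0.8899] tilt 27.15 dir -24.0 yaw y -23.83 r 609.5 az -24.17 q [-0.496  0.183  1.676  0.049  0.81  -0.105]
rot err in tool axes wrt bay-aligned (deg) [ 0.91 -0.07 -0.02]
[-0.30918635 -0.66561674 -0.50986582] 70.23158386413104 [156.4  -2.9 169.9]
```

View pics/wrist10.png

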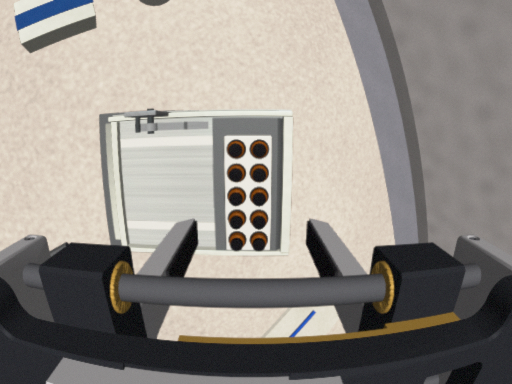

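View pics/scene2.png

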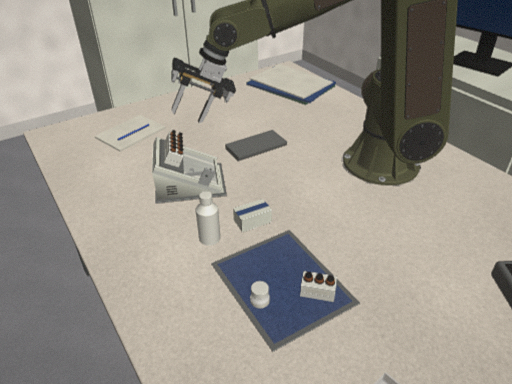

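The robot is clear of everything. The wrist view shows the rack on the carrier at (248,193), the carrier's rear edge at col 213 and the catch finger lying behind it, ending near (208,125). The scene view shows the short rack, jar, bottle and carton where they were. I'll check heights and the catch.

Run:
```python
from h import *
w=np.load('wrist10.npz')
uv=[(248,160),(248,208),(248,184),(229,184),(267,184),(218,160),(218,230),(277,160),(277,230),(165,125),(180,125),(195,125),(204,125),(180,200)]
for a,p in zip(uv,wpts(uv,w)): print(a,bayc(p))
print('pred carrier rear top edge if origin 151/145, tip at 106', [fproj(BO+BX*X+BY*67+BN*Z,w['eye'],w['o'],w['K']).round(1)[0].tolist() for X,Z in ((114,16),(108,16),(106,4),(106,20))])
cv2.imwrite('pics/p10.png',cv2.resize(w['im'][95:260,95:300],None,fx=3.6,fy=3.6,interpolation=cv2.INTER_CUBIC)[:,:,::-1])
a=np.load('top0.npz')['im'].astype(int);b=np.load('top2.npz')['im'].astype(int)
df=np.abs(a-b).max(2)
for n,(x0,y0,x1,y1) in dict(short=(118,165,160,208),jar=(148,120,176,150),bottle=(248,112,278,152),carton=(246,166,276,212)).items(): print(n,df[y0:y1,x0:x1].mean().round(2),np.percentile(df[y0:y1,x0:x1],99))
```

```text
(248, 160) [151.4  32.5  55.6]
(248, 208) [151.3 -13.2  55.6]
(248, 184) [151.3  10.1  55.8]
(229, 184) [133.6  10.   55.8]
(267, 184) [169.   10.   55.2]
(218, 160) [118.4  28.   15.5]
(218, 230) [116.4 -50.4  15.8]
(277, 160) [180.8  28.1  15.8]
(277, 230) [182.5 -50.4  14.4]
(165, 125) [65.4 66.8 29.5]
(180, 125) [79.7 66.1 22.5]
(195, 125) [97.  65.6 28.5]
(204, 125) [103.   65.4   9.5]
(180, 200) [ 70.5 -20.   -0. ]
pred carrier rear top edge if origin 151/145, tip at 106 [[213.3, 123.2], [207.6, 123.4], [207.6, 123.5], [205.1, 123.4]]
short 12.57 23.0
jar 14.16 23.0
bottle 18.85 23.0
carton 18.97 23.0
```

View pics/p10.png

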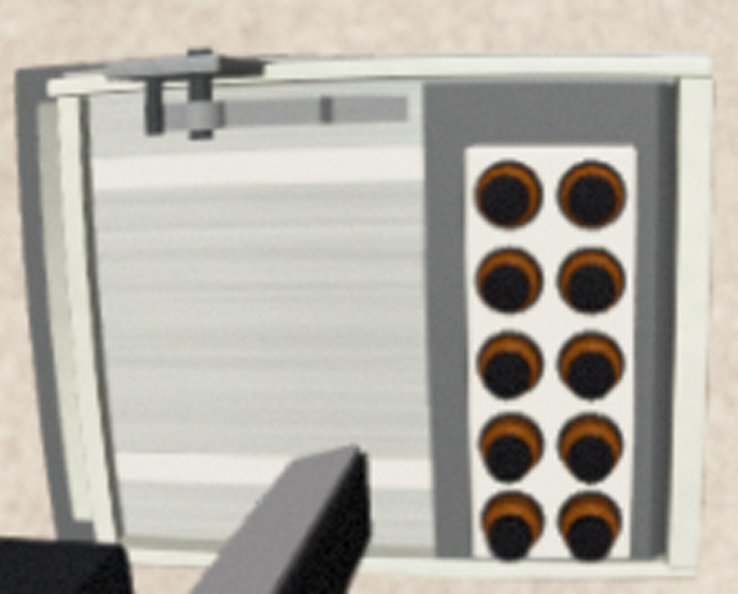

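Rack seated (top at 56 mm), carrier at x ≈ 151, and the catch tip at the pixel predicted for shut. The differences in the top view are an even brightness change, with nothing displaced. Handing in.

Run:
```python
from h import *
print(workorder.sign_off())
```

```text
the job is handed in; nothing more can be done
None
```

The long rack is loaded in the bay: it is seated on the carrier, the carrier is against the back stop, and the catch has fallen shut behind it. I handed the job in at about 18 s, with the gripper open and clear of everything.

**How it was done:** Moves only turn the tool about its own z, so I tilted it by pushing past the edge of its reach, to within about 1° of the bed's normal. I pressed the rack onto the pegs with about 40 N, read at the wrist. Then I regripped it low across the 44 mm width, pushed the carrier up to the back stop, opened and withdrew.

**Last checks:**
- **Rack:** its top is level at bay z ≈ 56 mm, as it should be when seated.
- **Carrier:** its origin is at bay x ≈ 151 mm.
- **Catch:** its tip is at the pixel predicted for shut, about 8 mm behind the carrier's rear edge. Nothing of the robot came near it in the views I took.
- **Other things:** the short rack, jar, bottle and carton show no shift in the before and after pictures, only an even brightness change.

**What went wrong or disagreed:**
- **First grasp:** I lifted before the fingers had closed, so they caught the rack by its middle caps (36 mm gap instead of 44 mm). I found this from the cap spacing and depth, and carried and seated the rack that way.
- **Catch depth readings:** a few depth points along the catch finger were scattered, so I judged it shut from the tip's pixel and the visible gap.
- **Scene camera:** it disagreed with the top view by about 1 px (roughly 3 mm) at the bay, and the wrist view settled it.

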